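Clear the trivet and bring the lantern down

TASK

The candle lantern has to come down from its iron stand onto the cork trivet, but the blue thread basket is in the way there. First hang the basket by its handle on the double hook, across both prongs, and let go of it; then lift the lantern up off its stand and set it down gently, upright and wholly on the trivet. Keep the lantern upright throughout and leave the tins, candle, jar and cup where they are.

Things in the scene. Friction and masses are not known exactly. Their poses are not given: they have to be found in the camera images.
- lantern: candle lantern, loose, about 0.45 kg: brass round base 80 mm across, glass cylinder 74 mm across, brass cap whose top is 110 mm up, and over it a rigid handle. At first it stands on the stand. Origin: centre of its underside; z up; its handle runs along its y axis. Total height 166 mm.
- lantern_bar (a point): middle of the lantern's wooden handle bar, 160 mm above its underside; the bar is 14 mm wide (along lantern x), 12 mm high and 84 mm long (along lantern y), carried by two thin uprights at 36 mm either side of the middle; 44 mm of free space beneath it down to the cap.
- stand: dark iron lantern stand, fixed: foot 124 mm across, column, round plate 112 mm across, top at 60 mm. Four upright pins 8 mm thick, 50 mm from the axis, reach 33 mm above the plate and fence the lantern in with 6 mm of play: lift it straight up. Origin: centre of the foot's underside.
- stand_top (a point): centre of the stand plate's upper face, where the lantern stands at first (60 mm above the table).
- trivet: round cork trivet, fixed, 130 mm across, 10 mm thick. At first the basket stands on it. Origin: centre of its underside.
- trivet_top (a point): centre of the trivet's upper face, where the lantern is to stand (10 mm above the table).
- basket: blue open rectangular basket of thread spools, loose, about 0.22 kg, 76 mm (x) by 104 mm (y), 50 mm high to its rim, with a rigid handle arching over it along its y axis, total height 151 mm. Symmetric under a half turn. Origin: centre of its underside; z up.
- basket_bar (a point): middle of the basket's light wooden handle bar, 145 mm above its underside; the bar is 12 mm wide (along basket x), 12 mm high and 108 mm long (along basket y), on uprights 51 mm either side of the middle; the window between rim and bar is 89 mm high and 96 mm wide.
- hook: aluminium double hook, fixed: foot 130 mm square, 12 mm thick, x -40 to +90 mm; post 16 mm square at x = +62, 202 mm high; from its top two prongs 10 mm thick at y = -32 and +32 mm run to -x, level from x = +24 to -22, then turn up to tips at x = -38, tops 218 mm above the table. Origin: on the table below the middle of the level part; -x points more or less to the robot.
- hook_seat (a point): point midway between the two prongs, at the height of the upper face of their level part (195 mm above the table), 62 mm in front of the post. A hung bar lies along the hook's y axis across both prongs with its middle here, bar centre 6 mm above this point. Axes as the hook's.
- tin_a: closed flat rectangular tin, 64 x 97 x 22 mm high (long side along its y), black lid; origin: centre of underside. Bystander, to be left where it is.
- tin_b: closed flat rectangular tin, 64 x 97 x 22 mm high (long side along its y), black lid; origin: centre of underside. Bystander, to be left where it is.
- tin_c: closed flat rectangular tin, 64 x 97 x 22 mm high (long side along its y), silver lid; origin: centre of underside. Bystander, to be left where it is.
- candle: white pillar candle, upright cylinder 66 mm across, 180 mm high; origin: centre of underside. Bystander, to be left where it is.
- jar: green glass jar with brass cap, 64 mm across, 130 mm high; origin: centre of underside. Bystander, to be left where it is.
- cup: blue ceramic cup without handle, 72 mm across the rim, 85 mm high; origin: centre of underside. Bystander, to be left where it is.
Mind the look-alikes: they are no part of the job. There is more than one size of the lantern; the job needs the middle-sized. Leave any purple look-alike of the basket alone.

How it is judged:
On the way, in this order (a step that is already met when the one before it is completed fails the run):
1. the basket hangs by its handle across both prongs of the hook, let go (x of basket_bar in the frame of hook_seat between -0.035 and 0.045 m and y of basket_bar in the frame of hook_seat between -0.03 and 0.03 m and z of basket_bar in the frame of hook_seat between -0.004 and 0.022 m and angle between basket's own z axis and vertical below 0.3 rad and contact force between basket and hook above 0.5 N and contact force between basket and the fingers below 0.05 N), for 0.2 s.
2. the lantern is lifted upright clear of its stand, its underside above the stand's pins (z of lantern in the frame of stand_top above 0.036 m and contact force between lantern and stand below 0.05 N), for 0.1 s.
At the end, for the whole second after the job is handed in: The basket hangs still by its handle bar across both prongs (bar middle within 30 mm sideways of midway, on their level part, tilt under 0.3 rad), let go; the lantern stands at rest, upright within 0.1 rad, on the trivet, its base wholly on it (centres within 26 mm) (all of step 1 and linear speed of each of basket, lantern below 0.03 m/s and horizontal distance between lantern and trivet_top below 0.026 m and z of lantern in the frame of trivet_top between -0.005 and 0.006 m and angle between lantern's own z axis and vertical below 0.1 rad and contact force between lantern and trivet above 1 N); the robot touches nothing.
It fails at once if a tin, the candle, the jar or the cup is moved more than 30 mm or tipped over (distance of any of tin_a, tin_b, tin_c, candle, jar, cup from where it was at the start of the episode above 0.03 m or angle between any of tin_a, tin_b, tin_c, candle, jar, cup's own z axis and vertical above 0.5 rad).
It fails at once if the lantern is tipped more than 0.5 rad (angle between lantern's own z axis and vertical above 0.5 rad).
It fails at once if the lantern is dropped, or banged down on the trivet (faster than 0.4 m/s while out of the fingers or in touch with the trivet) (linear speed of lantern above 0.4 m/s and (contact force between lantern and the fingers below 0.1 N or contact force between lantern and trivet above 1 N)).
It also fails if it takes over 67 s, if anything falls off the work surface, if the arm or the gripper's body presses on something with over 40 N, if the wrist force passes 120 N, or if a joint passes its speed limit or range.

ROBOT

A 6-joint arm with a two-finger parallel gripper is mounted at the origin on the work surface. World frame = base frame: x ahead of the robot, y to its left, z up, the work surface at z = 0. Lengths are in m, angles in rad, forces in N, time in s.
With the tool pointing down it reaches from about 0.325 to 0.775 m from the base axis. Payload 5.5 kg.
Tool frame: the origin (TCP) lies midway between the tips of the shut fingers; the grasp point (between the pads) lies 19 mm behind it (bot.grip_point_offset is the distance from the TCP to the grasp point, in m); y points along the fingers, x is the direction in which the jaws open and shut, and the axes are right-handed (so a half turn about y gives the same grasp; the last joint's range is limited). The gripper opens to 88 mm and grips with 3 to 60 N. Pads are 20 mm wide; open, the fingers measure 115 mm over their backs; the gripper's body (75 mm by 178 mm) begins 61 mm behind the grasp point.
Start: joints at [-1.22, 0.091, 1.231, -0, 1.82, -0.057], TCP at [0.238, -0.551, 0.223] pointing down, gripper open.
Joint ranges: [-2.87, 2.87], [-0.86, 2.18], [0.17, 2.46], [-1.51, 4.65], [0.06, 2.69], [-2.65, 2.65]. Speed limits (rad/s): [2.57, 2.57, 3.01, 3.14, 3.14, 3.14].

INTERFACE

Orientations are given as a unit quaternion [w, x, y, z].
In Python, from station import readout, get_image, bot gives the robot as it stands.
- The arm moves only by the tool step_arm, never from a script. Its argument "moves" is a list of rows, each an object of numbers: "ax", "ay", "az": the turn, a rotation vector about the world's x, y, z in rad; "x", "y", "z": the shift along the world's x, y, z in mm; "jaw": the opening, from 0 (shut) to 1 (fully open). In form: [{"ax": .., "ay": .., "az": .., "x": .., "y": .., "z": .., "jaw": ..}, ...]. A call has 1 to 20 rows; each row is the pose to reach, as a shift and turn from the pose measured when the call began; what a row does not reach only later rows make up. A row lasts 1/8 s, in which the tool goes at most 62.5 mm and 10.7 degrees, less where a joint would pass 70% of its speed; a pose out of reach is approached as far as the arm can. A call with a gripper value outside its range is refused whole. The fingers move at their own pace and stop on an object; "grip_force" is the grip in N (left out, the last holds). Time passes only in rows, so rows that repeat a pose let the fingers close. It gives the time, the measured TCP pose, the force and the opening at its end, in the units of the state.
- readout.get_obs(): the state, without advancing time (a new reading comes with each control period).
- get_image(name): name is "side" or "top"; returns a dict with "img" (480x640x3 uint8, blue, green, red), "fx", "fy", "cx", "cy" (pixels), "extrinsics" (4x4, takes a point from camera to world coordinates). Camera axes: x right, y up, looking along -z (the intrinsics and any distortion apply to the point x, -y, -z); pixel columns grow to the right and rows downward; lengths in m; the calibration is good to about 2 mm. A picture is of the moment at which its call begins. There is no depth.
- bot.finish_job(): hands the job in, once; it reports no verdict.
The state is a dict: "clock": time; "qpos": joint angles; "joint_vel": joint speeds; "tau": joint torques, N m; "tcp_pos": TCP position; "ee_rot": TCP orientation; "wrist_force": force on the tool from outside, world axes, zero at the start; "ft_torque": the same for the moment, N m; "gripper_width": finger opening in m.
Only numpy, scipy, OpenCV 4.12 (cv2) and the standard library are available. Lean on these libraries where they do the work, as an engineer would, in place of code of your own. Each camera call takes 0.05 s, during which the arm holds its last target. There are 200 camera calls.

## Working session

There is one attempt and no reset: what is moved stays moved. The work goes in short steps, Python scripts to look and compute and a tool call to move; the robot and the scene stay as the last step left them, time stands still between calls to the robot, and variables do not carry over. Pictures are saved under pics/ and viewed, about 8 in all and at most 12, crops included, and the job is handed in when it is done.

Besides the shell and the picture viewer there is one more tool, called after "Emit:" as name(argument=value, ...), one argument or row to a line, values as JSON. step_arm: Moves the arm, as the interface text tells. Its arguments: {"type":"object","properties":{"moves":{"type":"array"},"grip_force":{"type":"number"}},"required":["moves"]}

```bash
ls; mkdir -p pics
python3 - <<'E'
from station import readout,get_image,bot
import cv2,numpy as np
np.set_printoptions(precision=4,suppress=True)
for n in("top","side"):
    d=get_image(n);cv2.imwrite(f"pics/{n}0.png",d["img"])
    print(n,[d[k] for k in("fx","fy","cx","cy")],d["extrinsics"],[k for k in d])
    np.savez(f"{n}0.npz",**{k:np.array(v) for k,v in d.items()})
print(readout.get_obs())
E
```

```text
pics
top [589.944047073426, 589.944047073426, 318.69951439616045, 242.99104169263552] [[-0.0178  0.9816 -0.1899  0.2951]
 [-0.9998 -0.018   0.0007 -0.0262]
 [-0.0028  0.1899  0.9818  1.4938]
 [ 0.      0.      0.      1.    ]] ['img', 'fx', 'fy', 'cx', 'cy', 'extrinsics']
side [585.247502687656, 585.247502687656, 313.90792725557276, 228.0794259897532] [[ 0.9995  0.0139 -0.0294  0.4968]
 [-0.0323  0.5214 -0.8527 -1.3148]
 [ 0.0035  0.8532  0.5216  0.9023]
 [ 0.      0.      0.      1.    ]] ['img', 'fx', 'fy', 'cx', 'cy', 'extrinsics']
{'clock': 0.1, 'qpos': array([-1.2197,  0.0918,  1.2317, -0.    ,  1.8198, -0.0567]), 'joint_vel': array([-0.0021, -0.0009, -0.0021, -0.0011, -0.0001, -0.0006]), 'tau': array([  0.004 , -44.7855, -40.7571,   0.0702,   0.0284,  -0.0001]), 'tcp_pos': array([ 0.2378, -0.5506,  0.2216]), 'ee_rot': array([ 0.5912, -0.5905,  0.3889, -0.3879]), 'wrist_force': array([-1.0644, -0.2171, -0.0889]), 'ft_torque': array([ 0.0202,  0.0111, -0.0298]), 'gripper_width': 0.08780898816087711}
```

View pics/top0.png

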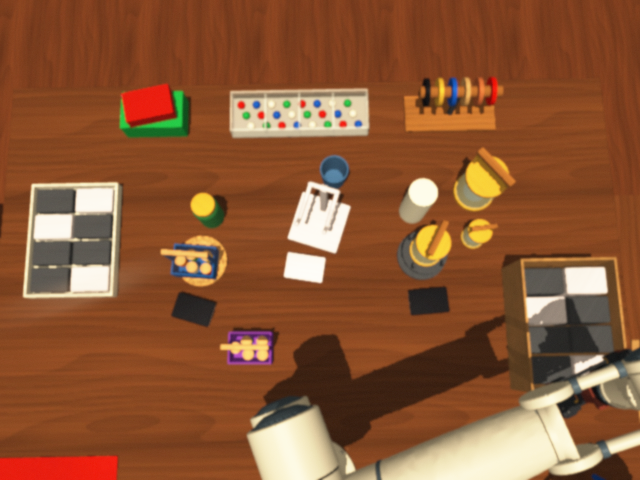

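View pics/side0.png

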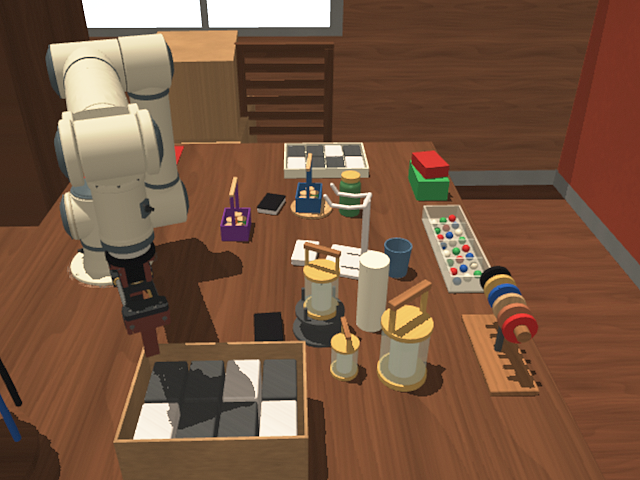

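Top view: there are two baskets, the blue one at (195,262) on the trivet and a purple one at (248,348). I need the blue one. The three lanterns are at (430,245) on the dark stand, a small one at (478,235) and a large one at (485,180). The one on the stand is middle-sized. The hook is at (320,215), with its prongs towards the robot. I'll confirm with enlarged crops.

Run:
```python
import cv2,numpy as np
t=np.load("top0.npz")["img"];s=np.load("side0.npz")["img"]
def crop(im,x,y,w,h,k):
    c=cv2.resize(im[y:y+h,x:x+w],None,fx=k,fy=k,interpolation=cv2.INTER_CUBIC)
    for u in range(-(-x//10)*10,x+w,10):
        cv2.line(c,(int((u-x+.5)*k),0),(int((u-x+.5)*k),6 if u%50 else 14),(255,255,255),1)
        if u%20==0: cv2.putText(c,str(u),(int((u-x)*k)-10,24),0,.35,(255,255,255),1)
    for v in range(-(-y//10)*10,y+h,10):
        cv2.line(c,(0,int((v-y+.5)*k)),(6,int((v-y+.5)*k)),(255,255,255),1)
        if v%20==0: cv2.putText(c,str(v),(8,int((v-y)*k)+4),0,.35,(255,255,255),1)
    return c
a=np.hstack([crop(t,155,225,80,60,5),crop(t,280,175,80,60,5)])
b=np.hstack([crop(t,390,215,80,60,5),crop(s,280,235,80,60,5)])
cv2.imwrite("pics/c1.png",np.vstack([a,b]))
a=np.hstack([crop(s,280,150,80,75,5),crop(s,315,170,80,75,5)])
b=crop(s,285,285,160,40,5)
cv2.imwrite("pics/c2.png",np.vstack([a,b]))
```

```text
(no output)
```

View pics/c1.png

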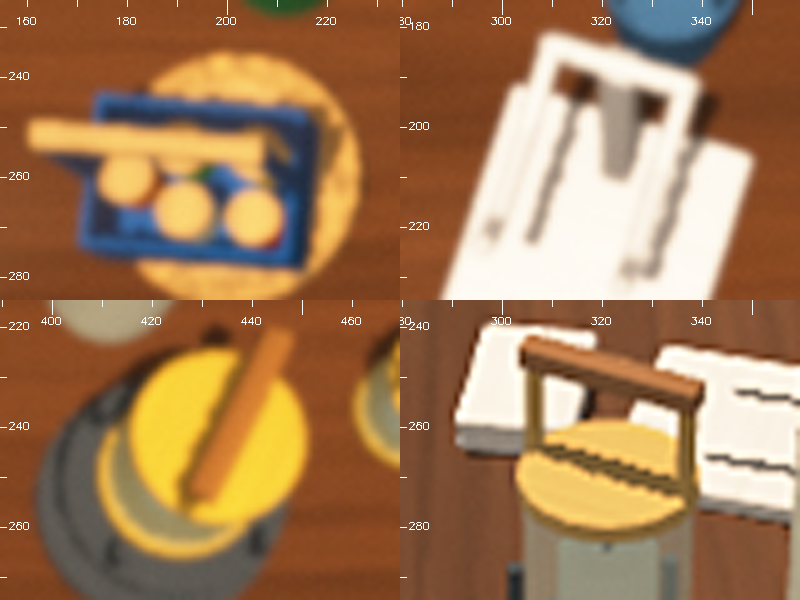

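View pics/c2.png

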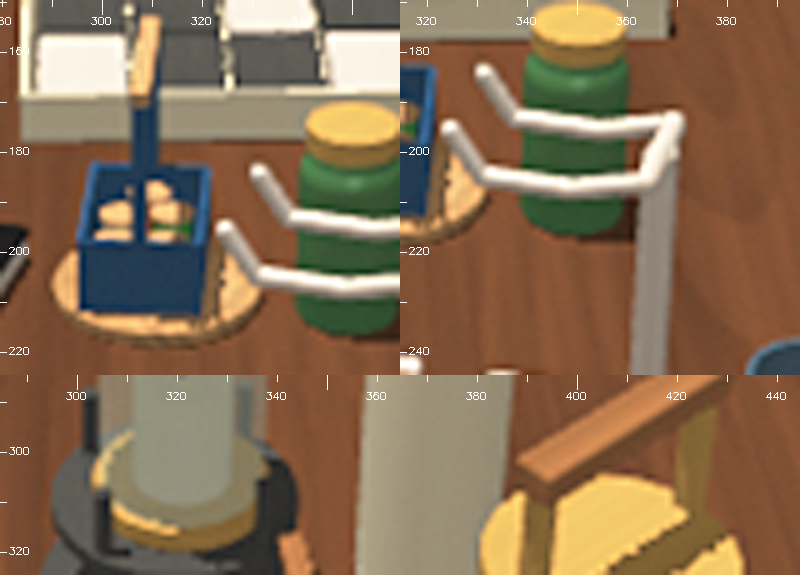

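The crops confirm the blue basket (bar centre near top (184,254), side (309,162)). They also confirm the middle lantern on the pinned stand (bar centre near top (438,238), side (323,249)). Hook prong tips are at about top (298,221) and (326,229), side (331,184) and (324,195). Next I'll triangulate and check heights.

```bash
cat > h.py <<'E'
import numpy as np
from scipy.optimize import least_squares
np.set_printoptions(precision=4,suppress=True)
C={}
for n in("top","side"):
    d=np.load(f"{n}0.npz");C[n]={k:d[k] for k in("fx","fy","cx","cy","extrinsics")}
def proj(n,P):
    c=C[n];T=np.linalg.inv(c["extrinsics"]);p=np.atleast_2d(P)@T[:3,:3].T+T[:3,3]
    return np.c_[c["cx"]+c["fx"]*p[:,0]/-p[:,2],c["cy"]-c["fy"]*p[:,1]/-p[:,2]]
def tri(a,b):
    r=least_squares(lambda P:np.r_[(proj("top",P)-a).ravel(),(proj("side",P)-b).ravel()],[.5,0,.1])
    return r.x,r.fun
def ray(n,uv,z):
    c=C[n];E=c["extrinsics"];v=E[:3,:3]@np.array([(uv[0]-c["cx"])/c["fx"],-(uv[1]-c["cy"])/c["fy"],-1])
    return E[:3,3]+v*(z-E[2,3])/v[2]
def yawfit(pts,views,uv,x0):
    pts=np.array(pts,float);uv=np.array(uv,float)
    def W(q):
        c,s=np.cos(q[3]),np.sin(q[3]);return pts@np.array([[c,-s,0],[s,c,0],[0,0,1]]).T+q[:3]
    def f(q):return np.concatenate([(proj(v,p)-u).ravel() for v,p,u in zip(views,W(q),uv)])
    return least_squares(f,x0,loss="soft_l1",f_scale=1.)
E
python3 - <<'E'
from h import *
for n,a,b in(("basketbar",(184,253.4),(308.6,161.4)),("lanternbar",(437.4,237.4),(322.4,248.6))):
    print(n,*tri(a,b))
def yaw(n,a,b,z):
    A,B=ray(n,a,z),ray(n,b,z);d=A-B;print("ends",A,B,np.hypot(*d[:2]),np.arctan2(d[1],d[0]))
yaw("top",(160.6,251.6),(208,255),.157)
yaw("top",(446,220.6),(429.3,314.5-215+215-0 if 0 else 314.5) if 0 else (429.3,315-0) if 0 else (429.4,254.6),.223)
yaw("side",(305.2,243.8),(339.7,253.4),.222)
pts=[(-38,32,213),(-38,-32,213),(-22,32,190),(-22,-32,190),(-38,32,213),(-38,-32,213),(62,32,197),(62,-32,197),(90,-65,12),(90,65,12),(-40,65,12),(-40,-65,12),(62,32,197),(62,-32,197)]
v=["side"]*4+["top"]*10
v[6]=v[7]="side";v[6:8]=["side","side"]
uv=[(331.2,183.6),(324.2,195),(339,193.8),(332.2,206),(298,221.4),(326,229),(370,193.4),(365,206.6),(350.4,206),(303,191.8),(289,240.5),(332,251),(309,182.6),(338,191.4)]
r=yawfit(np.array(pts)/1000,v,uv,[.5,0,0,-.3]);print("hook",r.x);print(r.fun.reshape(-1,2))
print("trivet",ray("top",(201,260.5),.01))
E
```

```text
basketbar [0.5348 0.2828 0.159 ] [-0.0061 -0.0731 -0.0934  0.0201]
lanternbar [ 0.5495 -0.288   0.2231] [-0.0327 -0.3707 -0.3488  0.0732]
ends [0.5402 0.3373 0.157 ] [0.5303 0.228  0.157 ] 0.1098070358322636 1.4800577963501933
ends [ 0.5861 -0.3091  0.223 ] [ 0.5107 -0.2684  0.223 ] 0.08575396046041225 -0.4947339807807571
ends [ 0.5144 -0.2666  0.222 ] [ 0.5855 -0.3052  0.222 ] 0.08088821907414 2.6437489726225096
hook [ 0.6148 -0.0233  0.0047 -0.2984]
[[ 0.5524  0.4996]
 [ 1.3826  0.5284]
 [-1.3761 -0.9521]
 [-0.497  -1.4722]
 [-0.2167  1.6256]
 [-0.4699  1.822 ]
 [-0.0199  1.2023]
 [ 0.1595 -0.0704]
 [ 0.3645 -1.9492]
 [-0.5256 -1.1593]
 [-0.8676 -2.6674]
 [ 5.1144  0.6795]
 [ 1.4989  0.7946]
 [-0.4229 -0.5108]]
trivet [0.5422 0.2735 0.01  ]
```

Run:
```python
from h import *
from station import readout,bot
from scipy.spatial.transform import Rotation as R
o=readout.get_obs();q=o["ee_rot"]
M=R.from_quat(q,scalar_first=True).as_matrix();print(M,o["qpos"],bot.grip_point_offset)
y=np.arctan2(M[1,0],M[0,0]);print("toolx yaw",y)
for n,t in(("basket",1.480-np.pi/2),("hook",-.298),("lantern",-.495+np.pi/2)):
    print(n,t,[(t-y+k*np.pi) for k in(-1,0,1)])
pts=[(-38,32,213),(-38,-32,213),(-22,32,190),(-22,-32,190),(-38,32,213),(-38,-32,213),(62,32,197),(62,-32,197),(62,32,197),(62,-32,197)]
v=["side"]*4+["top"]*2+["side"]*2+["top"]*2
uv=[(331.2,183.6),(324.2,195),(339,193.8),(332.2,206),(298,221.4),(326,229),(370,193.4),(365,206.6),(309,182.6),(338,191.4)]
r=yawfit(np.array(pts)/1000,v,uv,[.5,0,0,-.3]);print("hook",r.x);print(r.fun.reshape(-1,2))
```

```text
[[ 0.3965 -0.0006  0.918 ]
 [-0.918   0.0016  0.3965]
 [-0.0017 -1.      0.0001]] [-1.2197  0.0918  1.2317 -0.      1.8198 -0.0567] 0.0187
toolx yaw -1.1630489921003566
basket -0.09079632679489658 [np.float64(-2.069339988284333), np.float64(1.07225266530546), np.float64(4.213845318895253)]
hook -0.298 [np.float64(-2.2765436614894368), np.float64(0.8650489921003566), np.float64(4.0066416456901495)]
lantern 1.0757963267948965 [np.float64(-0.9027473346945403), np.float64(2.238845318895253), np.float64(5.380437972485046)]
hook [ 0.6156 -0.0235  0.0052 -0.2973]
[[ 0.8583  0.3757]
 [ 1.7241  0.4072]
 [-1.0686 -1.0756]
 [-0.1538 -1.5929]
 [-0.1033  1.2412]
 [-0.3407  1.4099]
 [ 0.3086  1.0617]
 [ 0.5259 -0.2095]
 [ 1.5682  0.3977]
 [-0.3388 -0.9344]]
```

Emit:
step_arm(
  moves=[
    {"z": 60,"jaw": 1},
    {"x": 20,"y": 58,"z": 78,"az": 0.1,"jaw": 1},
    {"x": 40,"y": 115,"z": 78,"az": 0.2,"jaw": 1},
    {"x": 60,"y": 170,"z": 78,"az": 0.3,"jaw": 1},
    {"x": 80,"y": 225,"z": 78,"az": 0.4,"jaw": 1},
    {"x": 100,"y": 280,"z": 78,"az": 0.5,"jaw": 1},
    {"x": 120,"y": 335,"z": 78,"az": 0.6,"jaw": 1},
    {"x": 140,"y": 390,"z": 78,"az": 0.7,"jaw": 0.8},
    {"x": 160,"y": 445,"z": 78,"az": 0.8,"jaw": 0.8},
    {"x": 180,"y": 500,"z": 78,"az": 0.9,"jaw": 0.7},
    {"x": 200,"y": 555,"z": 78,"az": 1.0,"jaw": 0.7},
    {"x": 220,"y": 610,"z": 78,"az": 1.07,"jaw": 0.7},
    {"x": 240,"y": 665,"z": 78,"az": 1.07,"jaw": 0.7},
    {"x": 260,"y": 720,"z": 78,"az": 1.07,"jaw": 0.7},
    {"x": 280,"y": 775,"z": 78,"az": 1.07,"jaw": 0.7},
    {"x": 292,"y": 815,"z": 78,"az": 1.07,"jaw": 0.7},
    {"x": 297,"y": 834,"z": 78,"az": 1.07,"jaw": 0.7},
    {"x": 297,"y": 834,"z": 78,"az": 1.07,"jaw": 0.7},
    {"x": 297,"y": 834,"z": 78,"az": 1.07,"jaw": 0.7},
  ],
  grip_force=25,
)

```text
$.moves[0]: bad value
```

Emit:
step_arm(
  moves=[
    {"ax": 0,"ay": 0,"az": 0,"x": 0,"y": 0,"z": 60,"jaw": 1},
    {"ax": 0,"ay": 0,"az": 0.1,"x": 20,"y": 58,"z": 78,"jaw": 1},
    {"ax": 0,"ay": 0,"az": 0.2,"x": 40,"y": 115,"z": 78,"jaw": 1},
    {"ax": 0,"ay": 0,"az": 0.3,"x": 60,"y": 170,"z": 78,"jaw": 1},
    {"ax": 0,"ay": 0,"az": 0.4,"x": 80,"y": 225,"z": 78,"jaw": 1},
    {"ax": 0,"ay": 0,"az": 0.5,"x": 100,"y": 280,"z": 78,"jaw": 1},
    {"ax": 0,"ay": 0,"az": 0.6,"x": 120,"y": 335,"z": 78,"jaw": 1},
    {"ax": 0,"ay": 0,"az": 0.7,"x": 140,"y": 390,"z": 78,"jaw": 0.8},
    {"ax": 0,"ay": 0,"az": 0.8,"x": 160,"y": 445,"z": 78,"jaw": 0.8},
    {"ax": 0,"ay": 0,"az": 0.9,"x": 180,"y": 500,"z": 78,"jaw": 0.7},
    {"ax": 0,"ay": 0,"az": 1.0,"x": 200,"y": 555,"z": 78,"jaw": 0.7},
    {"ax": 0,"ay": 0,"az": 1.07,"x": 220,"y": 610,"z": 78,"jaw": 0.7},
    {"ax": 0,"ay": 0,"az": 1.07,"x": 240,"y": 665,"z": 78,"jaw": 0.7},
    {"ax": 0,"ay": 0,"az": 1.07,"x": 260,"y": 720,"z": 78,"jaw": 0.7},
    {"ax": 0,"ay": 0,"az": 1.07,"x": 280,"y": 775,"z": 78,"jaw": 0.7},
    {"ax": 0,"ay": 0,"az": 1.07,"x": 292,"y": 815,"z": 78,"jaw": 0.7},
    {"ax": 0,"ay": 0,"az": 1.07,"x": 297,"y": 834,"z": 78,"jaw": 0.7},
    {"ax": 0,"ay": 0,"az": 1.07,"x": 297,"y": 834,"z": 78,"jaw": 0.7},
    {"ax": 0,"ay": 0,"az": 1.07,"x": 297,"y": 834,"z": 78,"jaw": 0.7},
  ],
  grip_force=25,
)

```text
clock: 2.48
tcp_pos: [0.5348, 0.2827, 0.2995]
ee_rot: [-0.706, 0.706, -0.034, 0.032]
wrist_force: [-0.6, -0.3, -0.6]
gripper_width: 0.0615
```

Emit:
step_arm(
  moves=[
    {"ax": 0,"ay": 0,"az": 0,"x": 0,"y": 0,"z": -40,"jaw": 0.7},
    {"ax": 0,"ay": 0,"az": 0,"x": 0,"y": 0,"z": -80,"jaw": 0.7},
    {"ax": 0,"ay": 0,"az": 0,"x": 0,"y": 0,"z": -115,"jaw": 0.7},
    {"ax": 0,"ay": 0,"az": 0,"x": 0,"y": 0,"z": -145,"jaw": 0.7},
    {"ax": 0,"ay": 0,"az": 0,"x": 0,"y": 0,"z": -162,"jaw": 0.7},
    {"ax": 0,"ay": 0,"az": 0,"x": 0,"y": 0,"z": -162,"jaw": 0.7},
    {"ax": 0,"ay": 0,"az": 0,"x": 0,"y": 0,"z": -162,"jaw": 0},
    {"ax": 0,"ay": 0,"az": 0,"x": 0,"y": 0,"z": -162,"jaw": 0},
    {"ax": 0,"ay": 0,"az": 0,"x": 0,"y": 0,"z": -162,"jaw": 0},
    {"ax": 0,"ay": 0,"az": 0,"x": 0,"y": 0,"z": -162,"jaw": 0},
    {"ax": 0,"ay": 0,"az": 0,"x": 0,"y": 0,"z": -162,"jaw": 0},
    {"ax": 0,"ay": 0,"az": 0,"x": 0,"y": 0,"z": -162,"jaw": 0},
    {"ax": 0,"ay": 0,"az": 0,"x": 0,"y": 0,"z": -162,"jaw": 0},
    {"ax": 0,"ay": 0,"az": 0,"x": 0,"y": 0,"z": -162,"jaw": 0},
  ],
  grip_force=30,
)

```text
clock: 4.22
tcp_pos: [0.5348, 0.2827, 0.1375]
ee_rot: [-0.706, 0.706, -0.034, 0.032]
wrist_force: [0.5, -0.7, 0.0]
gripper_width: 0.0118
```

Emit:
step_arm(
  moves=[
    {"ax": 0,"ay": 0,"az": 0,"x": 0,"y": 0,"z": 20,"jaw": 0},
    {"ax": 0,"ay": 0,"az": 0,"x": 0,"y": 0,"z": 55,"jaw": 0},
    {"ax": 0,"ay": 0,"az": 0,"x": 0,"y": 0,"z": 85,"jaw": 0},
    {"ax": 0,"ay": 0,"az": 0,"x": -4,"y": -20,"z": 95,"jaw": 0},
    {"ax": 0,"ay": 0,"az": -0.05,"x": -12,"y": -55,"z": 95,"jaw": 0},
    {"ax": 0,"ay": 0,"az": -0.1,"x": -20,"y": -95,"z": 95,"jaw": 0},
    {"ax": 0,"ay": 0,"az": -0.15,"x": -24,"y": -135,"z": 95,"jaw": 0},
    {"ax": 0,"ay": 0,"az": -0.207,"x": -24,"y": -175,"z": 95,"jaw": 0},
    {"ax": 0,"ay": 0,"az": -0.207,"x": -24,"y": -215,"z": 95,"jaw": 0},
    {"ax": 0,"ay": 0,"az": -0.207,"x": -24,"y": -250,"z": 95,"jaw": 0},
    {"ax": 0,"ay": 0,"az": -0.207,"x": -24,"y": -268,"z": 95,"jaw": 0},
    {"ax": 0,"ay": 0,"az": -0.207,"x": -24,"y": -274,"z": 95,"jaw": 0},
    {"ax": 0,"ay": 0,"az": -0.207,"x": -24,"y": -274,"z": 95,"jaw": 0},
    {"ax": 0,"ay": 0,"az": -0.207,"x": -24,"y": -274,"z": 95,"jaw": 0},
  ],
)

```text
clock: 5.98
tcp_pos: [0.5108, 0.0097, 0.2324]
ee_rot: [0.699, -0.699, 0.106, -0.105]
wrist_force: [-0.3, -0.6, -1.5]
gripper_width: 0.0116
```

Run:
```python
from station import get_image
import cv2,numpy as np
t=get_image("top")["img"];s=get_image("side")["img"]
cv2.imwrite("pics/m1.png",np.vstack([cv2.resize(t[170:290,160:380],(792,432-132),interpolation=2),cv2.resize(s[130:250,260:480],(792,300),interpolation=2)]))
```

```text
(no output)
```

View pics/m1.png

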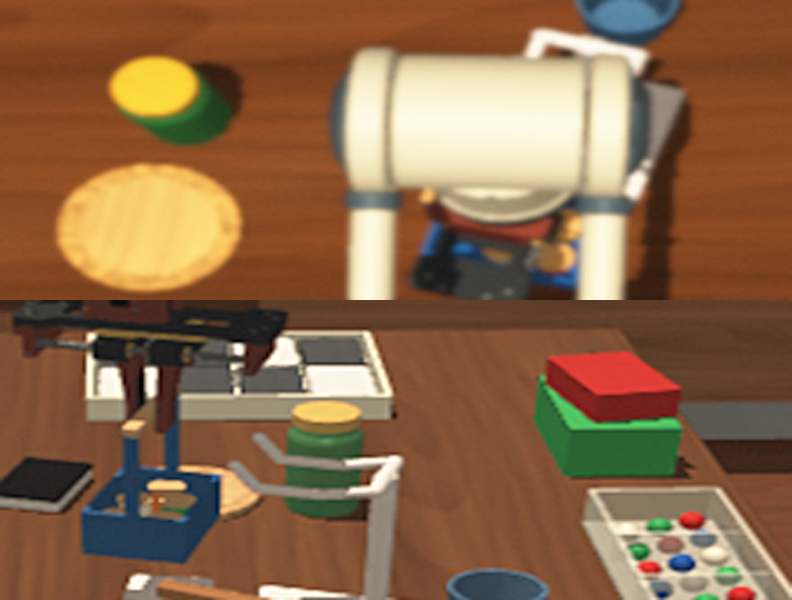

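Side crop: the basket hangs upright in the gripper, its bar end at (135,428), in front of the prong tips at (232,465) and (260,440) and above them. Top crop: the trivet is free, centred at full-image (201.4,260.4), which agrees with the first estimate. Next I'll slide the bar in over the prongs.

Emit:
step_arm(
  moves=[
    {"ax": 0,"ay": 0,"az": 0,"x": 19,"y": -6,"z": 0,"jaw": 0},
    {"ax": 0,"ay": 0,"az": 0,"x": 38,"y": -12,"z": 0,"jaw": 0},
    {"ax": 0,"ay": 0,"az": 0,"x": 57,"y": -18,"z": 0,"jaw": 0},
    {"ax": 0,"ay": 0,"az": 0,"x": 76,"y": -24,"z": 0,"jaw": 0},
    {"ax": 0,"ay": 0,"az": 0,"x": 92,"y": -28,"z": 0,"jaw": 0},
    {"ax": 0,"ay": 0,"az": 0,"x": 98,"y": -30,"z": 0,"jaw": 0},
    {"ax": 0,"ay": 0,"az": 0,"x": 98,"y": -30,"z": 0,"jaw": 0},
    {"ax": 0,"ay": 0,"az": 0,"x": 98,"y": -30,"z": -15,"jaw": 0},
    {"ax": 0,"ay": 0,"az": 0,"x": 98,"y": -30,"z": -30,"jaw": 0},
    {"ax": 0,"ay": 0,"az": 0,"x": 98,"y": -30,"z": -40,"jaw": 0},
    {"ax": 0,"ay": 0,"az": 0,"x": 98,"y": -30,"z": -45,"jaw": 0},
    {"ax": 0,"ay": 0,"az": 0,"x": 98,"y": -30,"z": -45,"jaw": 0},
  ],
)

```text
clock: 7.58
tcp_pos: [0.6086, -0.0204, 0.187]
ee_rot: [0.699, -0.699, 0.106, -0.104]
wrist_force: [-0.2, 0.1, -2.2]
gripper_width: 0.012
```

Run:
```python
from station import get_image
import cv2,numpy as np
t=get_image("top")["img"];s=get_image("side")["img"]
cv2.imwrite("pics/m2.png",np.vstack([cv2.resize(t[170:290,240:400],(800,300),interpolation=2)[:0],cv2.resize(s[130:250,270:430],(800,600),interpolation=2)]))
```

```text
(no output)
```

View pics/m2.png

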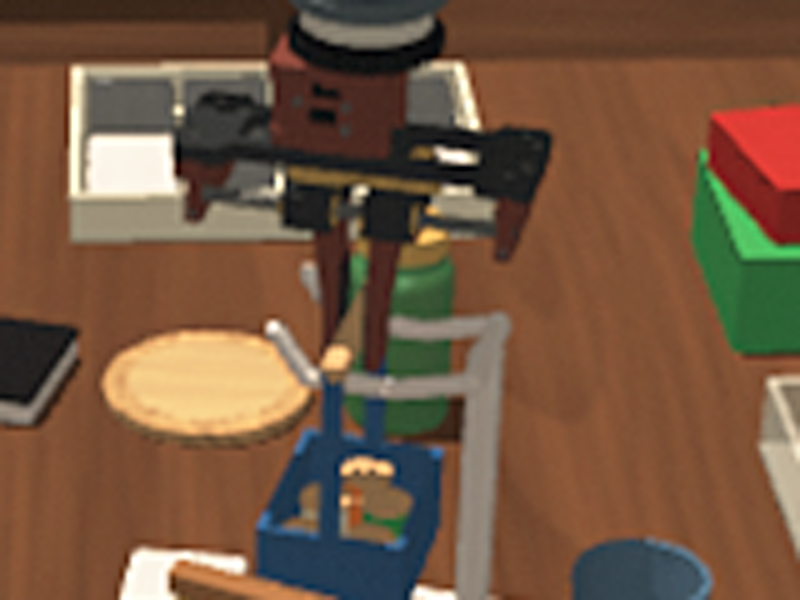

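The side crop shows the bar end at (337,357), just inside the near prong's bend at (315,378). Its two uprights straddle the prongs. I'll nudge it inward and lower it the last bit.

Emit:
step_arm(
  moves=[
    {"ax": 0,"ay": 0,"az": 0,"x": 6,"y": -2,"z": 0,"jaw": 0},
    {"ax": 0,"ay": 0,"az": 0,"x": 6,"y": -2,"z": -3,"jaw": 0},
    {"ax": 0,"ay": 0,"az": 0,"x": 6,"y": -2,"z": -5,"jaw": 0},
    {"ax": 0,"ay": 0,"az": 0,"x": 6,"y": -2,"z": -6,"jaw": 0},
    {"ax": 0,"ay": 0,"az": 0,"x": 6,"y": -2,"z": -6,"jaw": 0},
  ],
)

```text
clock: 8.3
tcp_pos: [0.6152, -0.0225, 0.1833]
ee_rot: [0.699, -0.699, 0.105, -0.106]
wrist_force: [-2.0, -0.1, 5.7]
gripper_width: 0.0119
```

Emit:
step_arm(
  moves=[
    {"ax": 0,"ay": 0,"az": 0,"x": 0,"y": 0,"z": 0,"jaw": 0.4},
    {"ax": 0,"ay": 0,"az": 0,"x": 0,"y": 0,"z": 0,"jaw": 0.4},
    {"ax": 0,"ay": 0,"az": 0,"x": 0,"y": 0,"z": 0,"jaw": 0.4},
    {"ax": 0,"ay": 0,"az": 0,"x": 0,"y": 0,"z": 0,"jaw": 0.4},
    {"ax": 0,"ay": 0,"az": 0,"x": 0,"y": 0,"z": 20,"jaw": 0.4},
    {"ax": 0,"ay": 0,"az": 0,"x": 0,"y": 0,"z": 50,"jaw": 0.4},
    {"ax": 0,"ay": 0,"az": 0,"x": 0,"y": 0,"z": 100,"jaw": 0.4},
    {"ax": 0,"ay": 0,"az": 0,"x": 0,"y": 0,"z": 130,"jaw": 0.4},
    {"ax": 0,"ay": 0,"az": 0,"x": 0,"y": 0,"z": 130,"jaw": 0.4},
  ],
)

```text
clock: 9.43
tcp_pos: [0.6159, -0.0226, 0.3182]
ee_rot: [0.699, -0.699, 0.102, -0.108]
wrist_force: [0.1, -0.4, 0.5]
gripper_width: 0.0352
```

Run:
```python
from station import get_image
import cv2,numpy as np
t=get_image("top")["img"];s=get_image("side")["img"]
cv2.imwrite("pics/m3.png",np.hstack([cv2.resize(s[140:260,290:370],(400,600),interpolation=2),cv2.resize(s[235:355,270:350],(400,600),interpolation=2)]))
```

```text
(no output)
```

View pics/m3.png

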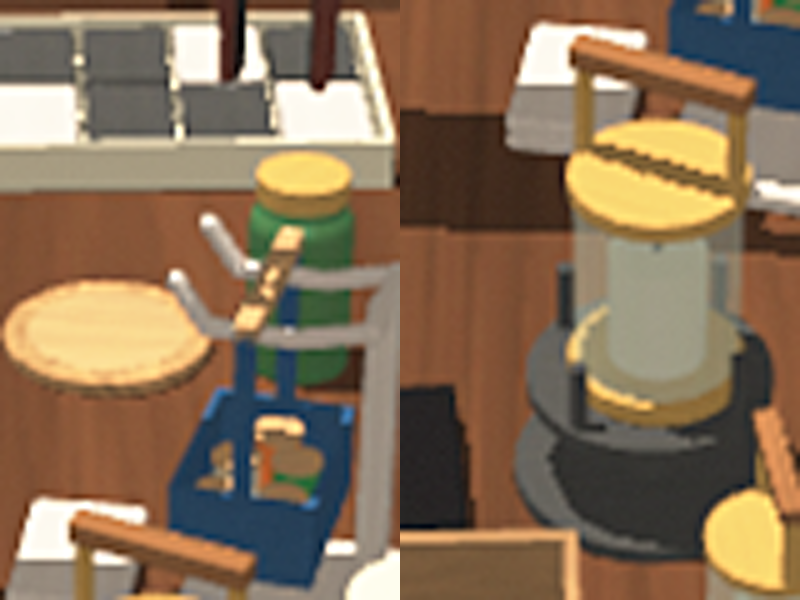

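Left crop: the basket hangs upright across both prongs (bar from (245,320) to (290,235)), and the fingers are clear of it. Right crop: the lantern is on its stand, its bar ends at (580,50) and (745,90), unmoved. Now to the lantern.

Emit:
step_arm(
  moves=[
    {"ax": 0,"ay": 0,"az": 0.1,"x": -5,"y": -20,"z": 5,"jaw": 0.8},
    {"ax": 0,"ay": 0,"az": 0.25,"x": -12,"y": -45,"z": 5,"jaw": 0.8},
    {"ax": 0,"ay": 0,"az": 0.4,"x": -19,"y": -75,"z": 5,"jaw": 0.8},
    {"ax": 0,"ay": 0,"az": 0.55,"x": -26,"y": -105,"z": 5,"jaw": 0.8},
    {"ax": 0,"ay": 0,"az": 0.7,"x": -33,"y": -135,"z": 5,"jaw": 0.8},
    {"ax": 0,"ay": 0,"az": 0.85,"x": -41,"y": -165,"z": 5,"jaw": 0.8},
    {"ax": 0,"ay": 0,"az": 1.0,"x": -49,"y": -195,"z": 5,"jaw": 0.8},
    {"ax": 0,"ay": 0,"az": 1.15,"x": -56,"y": -225,"z": 5,"jaw": 0.8},
    {"ax": 0,"ay": 0,"az": 1.28,"x": -62,"y": -250,"z": 0,"jaw": 0.8},
    {"ax": 0,"ay": 0,"az": 1.373,"x": -66,"y": -265,"z": 0,"jaw": 0.8},
    {"ax": 0,"ay": 0,"az": 1.373,"x": -66,"y": -265,"z": 0,"jaw": 0.8},
    {"ax": 0,"ay": 0,"az": 1.373,"x": -66,"y": -265,"z": -30,"jaw": 0.8},
    {"ax": 0,"ay": 0,"az": 1.373,"x": -66,"y": -265,"z": -60,"jaw": 0.8},
    {"ax": 0,"ay": 0,"az": 1.373,"x": -66,"y": -265,"z": -60,"jaw": 0.8},
  ],
)

```text
clock: 11.28
tcp_pos: [0.5485, -0.286, 0.2492]
ee_rot: [0.61, -0.605, -0.361, 0.362]
wrist_force: [0.1, 0.0, -0.6]
gripper_width: 0.07
```

Run:
```python
from station import get_image,readout
from h import *
from scipy.spatial.transform import Rotation as R
import cv2
o=readout.get_obs();M=R.from_quat(o["ee_rot"],scalar_first=True).as_matrix();print(o["tcp_pos"],np.arctan2(M[1,0],M[0,0]))
s=get_image("side")["img"]
cv2.imwrite("pics/m4.png",cv2.resize(s[200:300,260:380],(720,600),interpolation=2))
```

```text
[ 0.5485 -0.286   0.2492] 1.0730189464024442
```

View pics/m4.png

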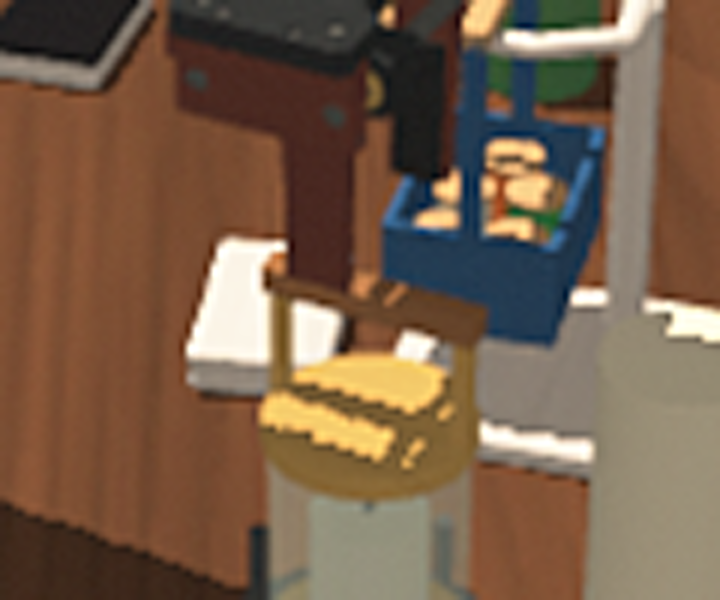

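Run:
```python
from h import *
c=np.array([.5485,-.286,.2492]);a=1.073;d=np.array([np.cos(a),np.sin(a),0])
for P in(c-.042*d,c+.042*d,c,[.5495,-.288,.220],[.5495,-.288,.223]): print((proj("side",P)[0]-[260,200]+.5)*6)
```

```text
[318.541  288.3821]
[424.7435 172.8498]
[373.0381 229.0975]
[375.2663 302.3456]
[375.3582 295.2132]
```

The crop matches the prediction: finger tips seen at (320,290) and (420,175), projected at (319,288) and (425,173). The bar centre is seen at about (376,298), projected at (375,299). Descend and grip.

Emit:
step_arm(
  moves=[
    {"ax": 0,"ay": 0,"az": 0,"x": 1,"y": -2,"z": -20,"jaw": 0.8},
    {"ax": 0,"ay": 0,"az": 0,"x": 1,"y": -2,"z": -38,"jaw": 0.8},
    {"ax": 0,"ay": 0,"az": 0,"x": 1,"y": -2,"z": -48,"jaw": 0.8},
    {"ax": 0,"ay": 0,"az": 0,"x": 1,"y": -2,"z": -48,"jaw": 0.5},
    {"ax": 0,"ay": 0,"az": 0,"x": 1,"y": -2,"z": -48,"jaw": 0},
    {"ax": 0,"ay": 0,"az": 0,"x": 1,"y": -2,"z": -48,"jaw": 0},
    {"ax": 0,"ay": 0,"az": 0,"x": 1,"y": -2,"z": -48,"jaw": 0},
    {"ax": 0,"ay": 0,"az": 0,"x": 1,"y": -2,"z": -48,"jaw": 0},
    {"ax": 0,"ay": 0,"az": 0,"x": 1,"y": -2,"z": -48,"jaw": 0},
    {"ax": 0,"ay": 0,"az": 0,"x": 1,"y": -2,"z": -48,"jaw": 0},
    {"ax": 0,"ay": 0,"az": 0,"x": 1,"y": -2,"z": -48,"jaw": 0},
    {"ax": 0,"ay": 0,"az": 0,"x": 1,"y": -2,"z": -48,"jaw": 0},
  ],
  grip_force=40,
)

```text
clock: 12.82
tcp_pos: [0.5501, -0.2883, 0.2037]
ee_rot: [0.609, -0.606, -0.361, 0.362]
wrist_force: [0.6, 0.6, 0.0]
gripper_width: 0.0136
```

Emit:
step_arm(
  moves=[
    {"ax": 0,"ay": 0,"az": 0,"x": 0,"y": 0,"z": 8,"jaw": 0},
    {"ax": 0,"ay": 0,"az": 0,"x": 0,"y": 0,"z": 20,"jaw": 0},
    {"ax": 0,"ay": 0,"az": 0,"x": 0,"y": 0,"z": 35,"jaw": 0},
    {"ax": 0,"ay": 0,"az": 0,"x": 0,"y": 0,"z": 50,"jaw": 0},
    {"ax": 0,"ay": 0,"az": 0,"x": 0,"y": 0,"z": 70,"jaw": 0},
    {"ax": 0,"ay": 0,"az": 0,"x": 0,"y": 0,"z": 90,"jaw": 0},
    {"ax": 0,"ay": 0,"az": 0,"x": 0,"y": 0,"z": 110,"jaw": 0},
    {"ax": 0,"ay": 0,"az": 0,"x": 0,"y": 0,"z": 130,"jaw": 0},
    {"ax": 0,"ay": 0,"az": 0,"x": 0,"y": 0,"z": 150,"jaw": 0},
    {"ax": 0,"ay": 0,"az": 0,"x": 0,"y": 0,"z": 170,"jaw": 0},
    {"ax": 0,"ay": 0,"az": 0,"x": 0,"y": 0,"z": 185,"jaw": 0},
    {"ax": 0,"ay": 0,"az": 0,"x": 0,"y": 0,"z": 190,"jaw": 0},
    {"ax": 0,"ay": 0,"az": 0,"x": 0,"y": 0,"z": 190,"jaw": 0},
  ],
)

```text
clock: 14.45
tcp_pos: [0.5501, -0.2884, 0.3942]
ee_rot: [0.609, -0.607, -0.361, 0.362]
wrist_force: [-0.1, 0.5, -5.0]
gripper_width: 0.0136
```

Run:
```python
from station import get_image
import cv2,numpy as np
s=get_image("side")["img"]
cv2.imwrite("pics/m5.png",cv2.resize(s[130:330,220:420],(600,600),interpolation=2))
```

```text
(no output)
```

View pics/m5.png

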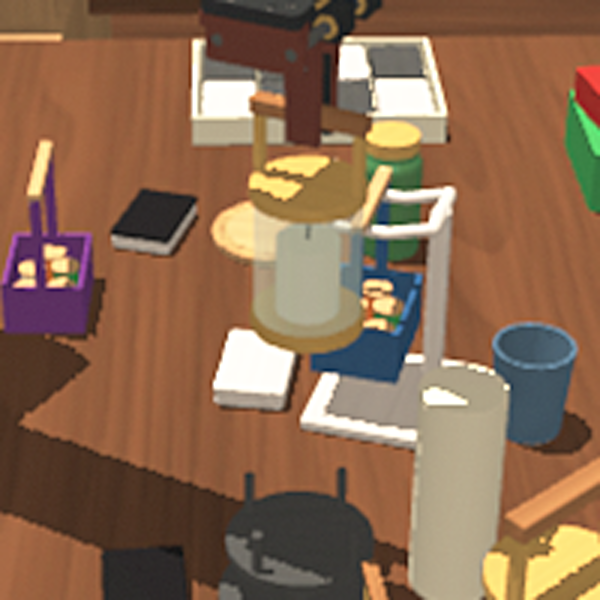

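The lantern hangs upright in the jaws (base at about (307,335)), well clear of the stand. The basket still hangs on the hook. Now carry it over, bowed towards the robot to stay clear of the hook.

Emit:
step_arm(
  moves=[
    {"ax": 0,"ay": 0,"az": 0,"x": -6,"y": 15,"z": 0,"jaw": 0},
    {"ax": 0,"ay": 0,"az": 0,"x": -16,"y": 45,"z": 0,"jaw": 0},
    {"ax": 0,"ay": 0,"az": 0,"x": -28,"y": 82,"z": 0,"jaw": 0},
    {"ax": 0,"ay": 0,"az": 0,"x": -38,"y": 120,"z": 0,"jaw": 0},
    {"ax": 0,"ay": 0,"az": 0,"x": -46,"y": 160,"z": 0,"jaw": 0},
    {"ax": 0,"ay": 0,"az": 0,"x": -50,"y": 200,"z": 0,"jaw": 0},
    {"ax": 0,"ay": 0,"az": 0,"x": -50,"y": 240,"z": 0,"jaw": 0},
    {"ax": 0,"ay": 0,"az": 0,"x": -50,"y": 280,"z": 0,"jaw": 0},
    {"ax": 0,"ay": 0,"az": 0,"x": -50,"y": 320,"z": 0,"jaw": 0},
    {"ax": 0,"ay": 0,"az": 0,"x": -48,"y": 360,"z": 0,"jaw": 0},
    {"ax": 0,"ay": 0,"az": 0,"x": -42,"y": 400,"z": 0,"jaw": 0},
    {"ax": 0,"ay": 0,"az": 0,"x": -34,"y": 440,"z": 0,"jaw": 0},
    {"ax": 0,"ay": 0,"az": 0,"x": -26,"y": 480,"z": 0,"jaw": 0},
    {"ax": 0,"ay": 0,"az": 0,"x": -18,"y": 515,"z": 0,"jaw": 0},
    {"ax": 0,"ay": 0,"az": 0,"x": -12,"y": 545,"z": 0,"jaw": 0},
    {"ax": 0,"ay": 0,"az": 0,"x": -9,"y": 558,"z": 0,"jaw": 0},
    {"ax": 0,"ay": 0,"az": 0,"x": -8,"y": 562,"z": 0,"jaw": 0},
    {"ax": 0,"ay": 0,"az": 0,"x": -8,"y": 562,"z": 0,"jaw": 0},
  ],
)

```text
clock: 16.75
tcp_pos: [0.5422, 0.2729, 0.3935]
ee_rot: [0.609, -0.606, -0.361, 0.362]
wrist_force: [0.9, 0.4, -4.7]
gripper_width: 0.0136
```

Emit:
step_arm(
  moves=[
    {"ax": 0,"ay": 0,"az": 0,"x": 0,"y": 0,"z": -15,"jaw": 0},
    {"ax": 0,"ay": 0,"az": 0,"x": 0,"y": 0,"z": -40,"jaw": 0},
    {"ax": 0,"ay": 0,"az": 0,"x": 0,"y": 0,"z": -70,"jaw": 0},
    {"ax": 0,"ay": 0,"az": 0,"x": 0,"y": 0,"z": -100,"jaw": 0},
    {"ax": 0,"ay": 0,"az": 0,"x": 0,"y": 0,"z": -130,"jaw": 0},
    {"ax": 0,"ay": 0,"az": 0,"x": 0,"y": 0,"z": -155,"jaw": 0},
    {"ax": 0,"ay": 0,"az": 0,"x": 0,"y": 0,"z": -180,"jaw": 0},
    {"ax": 0,"ay": 0,"az": 0,"x": 0,"y": 0,"z": -200,"jaw": 0},
    {"ax": 0,"ay": 0,"az": 0,"x": 0,"y": 0,"z": -215,"jaw": 0},
    {"ax": 0,"ay": 0,"az": 0,"x": 0,"y": 0,"z": -225,"jaw": 0},
    {"ax": 0,"ay": 0,"az": 0,"x": 0,"y": 0,"z": -230,"jaw": 0},
    {"ax": 0,"ay": 0,"az": 0,"x": 0,"y": 0,"z": -230,"jaw": 0},
  ],
)

```text
clock: 18.25
tcp_pos: [0.5422, 0.2729, 0.1637]
ee_rot: [0.609, -0.606, -0.361, 0.362]
wrist_force: [-0.1, 0.0, -4.6]
gripper_width: 0.0136
```

Run:
```python
from station import get_image
import cv2,numpy as np
s=get_image("side")["img"];t=get_image("top")["img"]
cv2.imwrite("pics/m6.png",np.hstack([cv2.resize(s[120:240,260:360],(500,600),interpolation=2),cv2.resize(t[200:320,155:215],(300,600),interpolation=2)]))
```

View pics/m6.png

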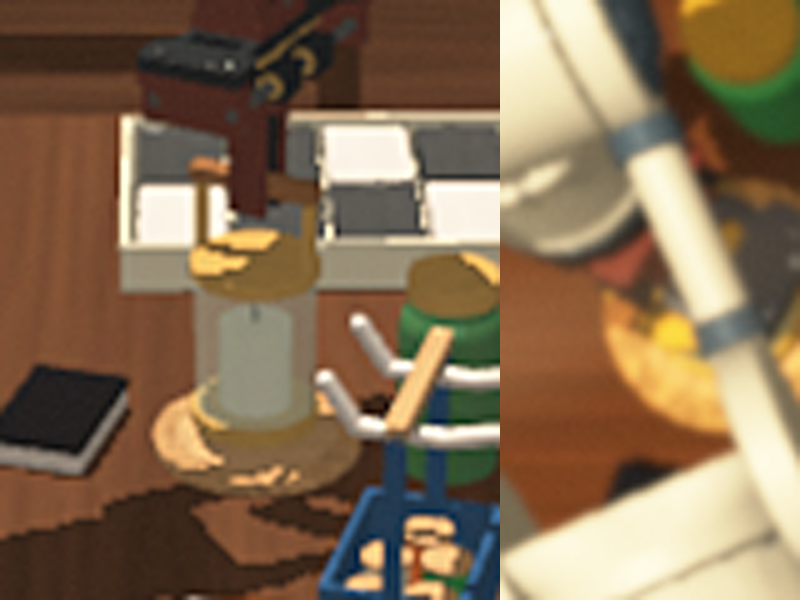

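Side crop: the lantern is upright about 10 mm over the trivet. Its base is at x≈255, the trivet centre at x≈256, and it sits perhaps a few mm to the far side. The basket is still hung. Shift 3 mm and lower slowly.

Emit:
step_arm(
  moves=[
    {"ax": 0,"ay": 0,"az": 0,"x": 0,"y": -3,"z": -3,"jaw": 0},
    {"ax": 0,"ay": 0,"az": 0,"x": 0,"y": -3,"z": -6,"jaw": 0},
    {"ax": 0,"ay": 0,"az": 0,"x": 0,"y": -3,"z": -8,"jaw": 0},
    {"ax": 0,"ay": 0,"az": 0,"x": 0,"y": -3,"z": -10,"jaw": 0},
    {"ax": 0,"ay": 0,"az": 0,"x": 0,"y": -3,"z": -11,"jaw": 0},
    {"ax": 0,"ay": 0,"az": 0,"x": 0,"y": -3,"z": -11,"jaw": 0},
  ],
)

```text
clock: 19.1
tcp_pos: [0.5425, 0.2701, 0.1537]
ee_rot: [0.609, -0.607, -0.362, 0.361]
wrist_force: [0.7, -0.4, -2.8]
gripper_width: 0.0137
```

Emit:
step_arm(
  moves=[
    {"ax": 0,"ay": 0,"az": 0,"x": 0,"y": 0,"z": -2,"jaw": 0},
    {"ax": 0,"ay": 0,"az": 0,"x": 0,"y": 0,"z": -2,"jaw": 0},
    {"ax": 0,"ay": 0,"az": 0,"x": 0,"y": 0,"z": -2,"jaw": 0},
  ],
)

```text
clock: 19.48
tcp_pos: [0.5428, 0.2703, 0.1537]
ee_rot: [0.609, -0.607, -0.362, 0.36]
wrist_force: [-1.9, -0.4, 6.1]
gripper_width: 0.0136
```

Firmly seated: the push reads +6 N. Release and rise.

Emit:
step_arm(
  moves=[
    {"ax": 0,"ay": 0,"az": 0,"x": 0,"y": 0,"z": 0,"jaw": 0.7},
    {"ax": 0,"ay": 0,"az": 0,"x": 0,"y": 0,"z": 0,"jaw": 0.7},
    {"ax": 0,"ay": 0,"az": 0,"x": 0,"y": 0,"z": 0,"jaw": 0.7},
    {"ax": 0,"ay": 0,"az": 0,"x": 0,"y": 0,"z": 0,"jaw": 0.7},
    {"ax": 0,"ay": 0,"az": 0,"x": 0,"y": 0,"z": 0,"jaw": 0.7},
    {"ax": 0,"ay": 0,"az": 0,"x": 0,"y": 0,"z": 20,"jaw": 0.7},
    {"ax": 0,"ay": 0,"az": 0,"x": 0,"y": 0,"z": 60,"jaw": 0.7},
    {"ax": 0,"ay": 0,"az": 0,"x": 0,"y": 0,"z": 110,"jaw": 0.7},
    {"ax": 0,"ay": 0,"az": 0,"x": 0,"y": 0,"z": 150,"jaw": 0.7},
    {"ax": 0,"ay": 0,"az": 0,"x": -50,"y": 0,"z": 170,"jaw": 0.7},
    {"ax": 0,"ay": 0,"az": 0,"x": -100,"y": 20,"z": 170,"jaw": 0.7},
    {"ax": 0,"ay": 0,"az": 0,"x": -140,"y": 60,"z": 170,"jaw": 0.7},
    {"ax": 0,"ay": 0,"az": 0,"x": -160,"y": 100,"z": 170,"jaw": 0.7},
    {"ax": 0,"ay": 0,"az": 0,"x": -160,"y": 100,"z": 170,"jaw": 0.7},
    {"ax": 0,"ay": 0,"az": 0,"x": -160,"y": 100,"z": 170,"jaw": 0.7},
  ],
)

```text
clock: 21.35
tcp_pos: [0.383, 0.37, 0.3247]
ee_rot: [0.609, -0.607, -0.363, 0.36]
wrist_force: [0.8, -0.2, 0.5]
gripper_width: 0.0615
```

Run:
```python
from station import get_image
import cv2,numpy as np
s=get_image("side")["img"];t=get_image("top")["img"]
cv2.imwrite("pics/m7.png",np.hstack([cv2.resize(s[130:250,260:340],(400,600),interpolation=2),cv2.resize(t[205:325,155:235],(400,600),interpolation=2)]))
from h import *
print((proj("top",[.542,.2735,.01])[0]-[155,205])*5,(proj("side",[.542,.2735,.01])[0]-[260,130])*5,"lantern cap/bar if at tcp",(proj("top",[.5428,.2703,.17])[0]-[155,205])*5,(proj("side",[.5428,.2703,.17])[0]-[260,130])*5)
```

```text
[229.9959 277.9238] [254.7381 381.833 ] lantern cap/bar if at tcp [167.4125 219.7748] [256.4668 148.9909]
```

View pics/m7.png

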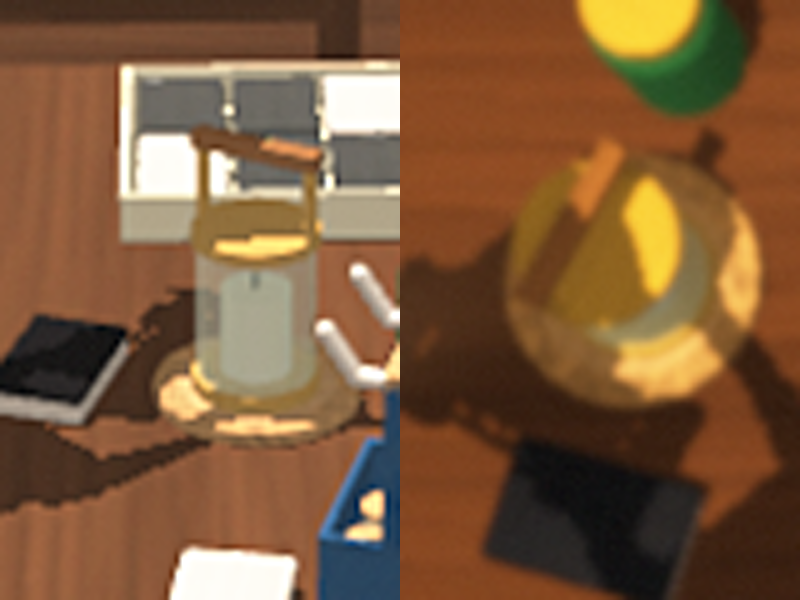

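The lantern stands upright on the trivet (trivet centre in the top crop at about (635,282)). Its bar centre is at (571,223), within 1 px of where a centred lantern would put it. The basket is on the hook and the arm is clear, so I'm handing in.

```bash
python3 -c "
from station import bot,readout
print(bot.finish_job());o=readout.get_obs();print(o['clock'],o['wrist_force'])"
```

```text
the job is handed in; nothing more can be done
None
the job is handed in; nothing more can be done
```

I hung the blue basket by its handle across both prongs of the hook and let go. I then lifted the middle-sized lantern straight up off its stand and lowered it gently onto the trivet. I handed the job in at about 21.5 s, and the hand-in gave no verdict.

- **Final checks:** the last images showed the lantern upright and about 3 mm off the trivet's centre by calculation. The arm was clear of everything. The last view of the whole hung basket (before the final lowering) showed it across both prongs; the final crop caught only part of it. I did not measure the other objects, but in the pictures nothing looked disturbed.
- **Disagreements:**
  - Measured heights came out 3–5 mm above the given ones, so I set the heights from the text and from contact force.
  - One hook-foot corner missed the fit by 5 px, and I left the foot out of the final hook fit.
  - The first move call was refused because it left out some of the values, and nothing moved.

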